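# Pack the marble run parts into their tray

### The job

Pack the four marble run parts into the wooden tray, each flat on the floor of the well cut for it and the same way up as it is now: the grooved track in the oblong well, the hollow catch cup in the big round well, the square tower block with the hole in the square well and the slim pillar in the small round well. The plain brick without a groove and the solid round block without a hollow belong to the building set: leave both standing where they are.

Things in the scene. Friction and masses are not known exactly. Their poses are not given: they have to be found in the camera images.
- track: Beech marble run straight: a bar 68 mm long (x), 34 mm wide (y), 30 mm high, lying on the table with an open groove 14 mm wide and 10 mm deep along its top. Origin: centre of the underside, z up. About 40 g.
- catch_cup: Beech marble catch cup: a round dish 52 mm across and 30 mm high, hollowed 20 mm deep from above (wall 5 mm). Origin: centre of the underside, z up. About 30 g.
- tower_block: Beech tower block: 40 x 40 mm square (x, y), 56 mm high, standing, with a round hole 18 mm wide, 30 mm deep, in its top. Origin: centre of the underside, z up. About 60 g.
- pillar: Beech pillar: a plain slim round post 28 mm across and 64 mm high, standing. Origin: centre of the underside, z up. About 30 g.
- plain_brick: Look-alike, not to be moved: solid beech building brick 68 x 34 x 30 mm (x, y, z), no groove. Origin: centre of the underside.
- round_block: Look-alike, not to be moved: solid beech disc 52 mm across, 30 mm high, flat top without a hollow. Origin: centre of the underside.
- well_oblong: Fixed pale ply block, cork-floored, 100 x 100 x 18 mm with one oblong well 88 mm (x) by 54 mm (y), 12 mm deep, centred in its top. Origin: centre of its underside, 6 mm above the table; well floor 6 mm, top face 18 mm above the origin (level with the tray walls). x, y along the sides, z up. The four blocks fill a 214 mm square tray two by two, 101 mm apart, in changing order.
- well_big_round: Fixed pale ply block, cork-floored, 100 x 100 x 18 mm with one round well 74 mm across, 12 mm deep, centred in its top. Origin: centre of its underside, 6 mm above the table; well floor 6 mm, top face 18 mm above the origin (level with the tray walls). x, y along the sides, z up. The four blocks fill a 214 mm square tray two by two, 101 mm apart, in changing order.
- well_square: Fixed pale ply block, cork-floored, 100 x 100 x 18 mm with one square well 62 x 62 mm, 12 mm deep, centred in its top. Origin: centre of its underside, 6 mm above the table; well floor 6 mm, top face 18 mm above the origin (level with the tray walls). x, y along the sides, z up. The four blocks fill a 214 mm square tray two by two, 101 mm apart, in changing order.
- well_small_round: Fixed pale ply block, cork-floored, 100 x 100 x 18 mm with one round well 50 mm across, 12 mm deep, centred in its top. Origin: centre of its underside, 6 mm above the table; well floor 6 mm, top face 18 mm above the origin (level with the tray walls). x, y along the sides, z up. The four blocks fill a 214 mm square tray two by two, 101 mm apart, in changing order.
Things that resemble listed ones, but are neither listed nor needed, are in the scene too. Leave any blue or turquoise look-alike of the well_square alone.

How it is judged:
By the outcome, as a careful person would: the job done as asked, in the order asked, and still so for the second after the job is handed in, with the robot touching nothing.
It also fails if it takes over 102 s, if anything falls off the work surface, if the arm or the gripper's body presses on something with over 40 N, if the wrist force passes 120 N, or if a joint passes its speed limit or range.

### The arm

A 6-joint arm with a two-finger parallel gripper is mounted at the origin on the work surface. World frame = base frame: x ahead of the robot, y to its left, z up, the work surface at z = 0. Lengths are in mm, angles in degrees, forces in N, time in s.
With the tool pointing down it reaches from about 350 to 850 mm from the base axis. Payload 8.1 kg.
Tool frame: the origin (TCP) lies at the very end of the fingers, on their centre line; the grasp point (between the pads) lies 19 mm behind it; z points along the fingers, y is the line along which they close (so a half turn about z gives the same grasp; the last joint's range is limited). The gripper opens to 85 mm and grips with 20 to 120 N. Pads are 22 mm wide; open, the fingers measure 114 mm over their backs; the gripper's body (76 mm by 85 mm) begins 54 mm behind the grasp point. The pads swing forward as they close: fully open they stand 13 mm farther back than shut.
Start: joints at [61.455, 7.471, 85.268, -0, 87.261, -4.893], TCP at [240.685, 549.614, 231.292] pointing down, gripper open.
Joint ranges: [-169.43, 169.43], [-51.17, 129.36], [1.28, 143.12], [-76.62, 256.62], [0, 156.53], [-152.29, 152.29]. Speed limits (degrees/s): [136.94, 136.94, 159.86, 180, 180, 180].

### API

Orientations are given as [roll, pitch, yaw] about the fixed x, y, z axes, in that order (R = Rz(yaw) Ry(pitch) Rx(roll)).
In Python, from bench import sense, eyes, job, models gives the robot as it stands. The module is installed in compiled form; this text tells all that it offers.
- The arm moves only by the tool apply_moves, never from a script. Its argument "rows" is a list of rows, each a list of 6 numbers: the shift along the tool's x, y, z in mm, then the turn, a rotation vector about the tool's x, y, z in rad. In form: [[dx, dy, dz, rx, ry, rz], ...]. A call has exactly 5 rows; each row shifts and turns the commanded pose from where the row before left it, along the tool's axes as they then stand; what a row does not reach is not made up. A row lasts 1/8 s, in which the tool goes at most 62.5 mm and 10.7 degrees, less where a joint would pass 70% of its speed; a pose out of reach is approached as far as the arm can. A call is refused whole if a number of a shift passes 62.5 or a number of a turn 0.188, either way. A call with a gripper value outside its range is refused whole. "fingers" is the finger opening in mm, from 0 to 85.4, set as the call begins (left out, the last holds). The fingers move at their own pace and stop on an object; "grip_force" is the grip in N (left out, the last holds). Time passes only in rows, so rows that do not move let the fingers close, or fill a call up. It gives the time, the measured TCP pose, the force, the opening and the grip force at its end, in the units of the state.
- sense(): the state, without advancing time (a new reading comes with each control period).
- eyes.snapshot(name): name is "scene" or "top" or "wrist"; returns (picture, depth): 480x640x3 uint8, red, green, blue; 480x640 float32, mm along the optical axis (not along the pixel's ray), 0 where there is no reading.
- eyes.get_calibration(name): a dict with "intrinsics" (3x3 intrinsics, pixels), "R" (3x3) and "t" (3): a world point X has camera coordinates R X + t; the wrist camera has in their place "mount" (4x4, takes a point from camera to tool coordinates, whose origin is the TCP and whose axes are the flange's). Camera axes: x right, y down, z forward; pixel columns grow to the right and rows downward; lengths in mm; the calibration is good to about 2 mm. A picture is of the moment at which its call begins: read the wrist's pose just before it. get_calibration takes no time and is no camera call.
- job.hand_in(): hands the job in; it is judged then, once.
Trained networks look in the newest picture that a camera, given by its name, has taken for a name from the list of things; names that differ only in an ending like _2 or _b are one class to them, and where a whole thing is asked for, a point or a joint stands for the part that bears it (a point fixed in the world has none). Each returns a list of dicts, best first, with "confidence" (0 to 1); they miss things now and then, are a little off and sometimes report something else, mostly with a low value. They report only what shows in the picture. A call takes as long as a camera call. They do not tell look-alikes from the thing itself.
- models.boxes_of(name, camera): "xyz" ([x, y, z] in mm, in world coordinates, good to about 4 mm: the middle of the surface that is visible of it).
- models.cut_out(name, camera): "pixels" (480x640 bool, what is visible of it).
- models.place_of(name, camera): "xyz" ([x, y, z] in mm, in world coordinates, good to about 4 mm: a listed point, or the origin of a listed thing).
The state is a dict: "time": time; "joint_pos": joint angles; "qd": joint speeds; "joint_efforts": joint torques, N m; "tool_pos": TCP position; "tcp_rot": TCP orientation; "ft_force": force on the tool from outside, world axes, zero at the start; "wrist_torque": the same for the moment, N m; "finger_gap": finger opening in mm; "grip_force": force on a finger pad.
Only numpy, scipy, OpenCV 4.12 (cv2) and the standard library are available. Lean on these libraries where they do the work, as an engineer would, in place of code of your own. Each camera call takes 0.05 s, during which the arm holds its last target. There are 200 camera calls.

## Working session

There is one attempt and no reset: what is moved stays moved. The work goes in short steps, Python scripts to look and compute and a tool call to move; the robot and the scene stay as the last step left them, time stands still between calls to the robot, and variables do not carry over. Pictures are saved under pics/ and viewed, at most 14 in all, crops included, and the job is handed in when it is done.

Besides the shell and the picture viewer there is one more tool, called after ">>>" by a JSON object that holds its "fn" and its "kwargs". apply_moves: Moves the arm, as the interface text tells. Its arguments: {"type":"object","properties":{"rows":{"type":"array"},"fingers":{"type":"number"},"grip_force":{"type":"number"}},"required":["rows"]}

```bash
mkdir -p pics; python3 - <<'E'
from bench import sense, eyes, job, models
import cv2,numpy as np
for n in("top","scene"):
    p,d=eyes.snapshot(n); cv2.imwrite(f"pics/{n}0.png",p[:,:,::-1]); np.savez(f"{n}0.npz",p=p,d=d)
    c=eyes.get_calibration(n); print(n,c)
print(eyes.get_calibration("wrist"))
for n in "track catch_cup tower_block pillar plain_brick round_block well_oblong well_big_round well_square well_small_round".split():
    print(n,[(np.round(r["xyz"]).tolist(),round(r["confidence"],2)) for r in models.place_of(n,"top")])
print(sense())
E
```

```text
top {'intrinsics': array([[512.21316869,   0.        , 313.32281007],
       [  0.        , 512.21316869, 238.35685784],
       [  0.        ,   0.        ,   1.        ]]), 'R': array([[-0.01441976, -0.9997858 , -0.0148467 ],
       [-0.99549874,  0.01574576, -0.0934576 ],
       [ 0.09367135,  0.01343223, -0.99551256]]), 't': array([  20.35657196,  481.24031375, 1235.29694386])}
scene {'intrinsics': array([[469.99031446,   0.        , 315.77768671],
       [  0.        , 469.99031446, 241.7982644 ],
       [  0.        ,   0.        ,   1.        ]]), 'R': array([[-0.29303074,  0.95599095, -0.01463893],
       [ 0.67907521,  0.19732347, -0.70705043],
       [-0.6730452 , -0.21712845, -0.70701159]]), 't': array([ 139.76065561, -300.28575599, 1478.60390957])}
{'intrinsics': array([[371.32224426,   0.        , 314.20634828],
       [  0.        , 371.32224426, 240.83038474],
       [  0.        ,   0.        ,   1.        ]]), 'mount': array([[-1.34307593e-03, -9.49344023e-01, -3.14235773e-01,
         8.07057757e+01],
       [ 9.99999080e-01, -1.21483372e-03, -6.03940015e-04,
       
[... 780 characters left out ...]
mall_round []
{'time': 0.6, 'joint_pos': array([ 6.14536324e+01,  7.46725397e+00,  8.52675163e+01, -2.83890095e-05,
        8.72601954e+01, -4.89323705e+00]), 'qd': array([ 0.00726006, -0.0345513 ,  0.01409992,  0.03346681, -0.08176127,
       -0.03825324]), 'joint_efforts': array([-1.04438288e-05, -5.68946314e+01, -5.00603056e+01, -2.59196768e-04,
        1.34159956e-03, -1.75622938e-05]), 'tool_pos': array([240.70977258, 549.61972164, 231.3357641 ]), 'tcp_rot': array([1.79994986e+02, 4.57678426e-04, 1.56346871e+02]), 'ft_force': array([ 0.23699304, -0.21571348, -0.42658429]), 'wrist_torque': array([-0.00293771, -0.00696181, -0.01244972]), 'grip_force': 0.0, 'finger_gap': 85.59600341022755}
```

View pics/top0.png

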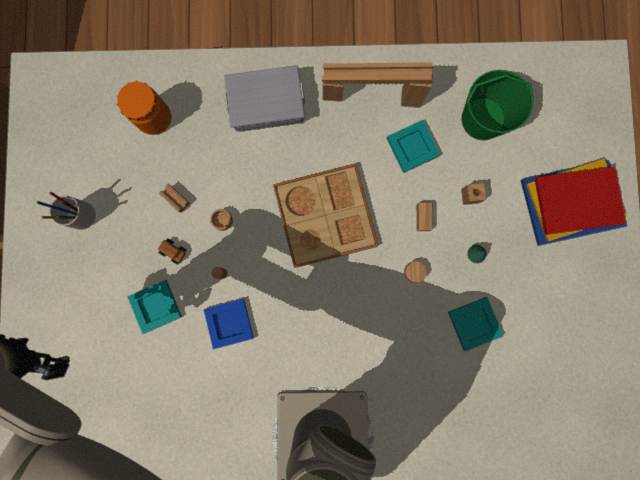

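View pics/scene0.png

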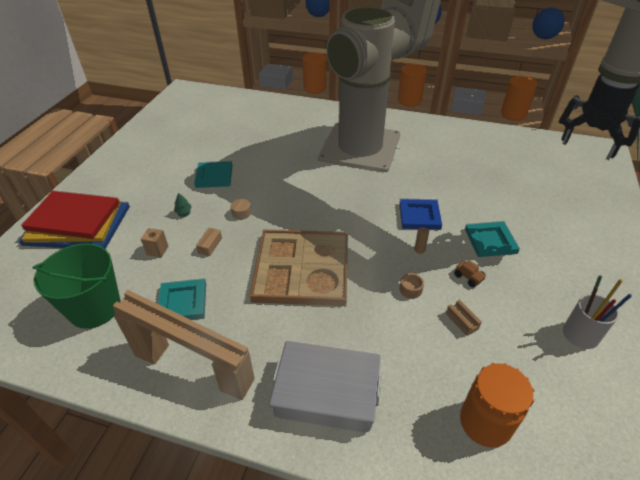

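The top view shows the groove-topped track at (174,197), the hollow cup at (221,218), the pillar at (219,272) and the tower at (474,192). The plain brick (425,215), solid disc (416,271) and toy car (172,250) stay where they are. The tray is at (326,215); I'll confirm its wells and the parts in an enlarged crop and measure by depth.

```bash
cat > h.py <<'E'
import numpy as np,cv2
from bench import sense,eyes,models
from scipy.spatial.transform import Rotation as Ro
def cloud(n,d,c=None,state=None):
    c=c or eyes.get_calibration(n); K=c["intrinsics"]
    v,u=np.mgrid[0:480,0:640]
    P=np.stack([(u-K[0,2])/K[0,0]*d,(v-K[1,2])/K[1,1]*d,d],-1)
    if n=="wrist":
        M=c["mount"]; P=P@M[:3,:3].T+M[:3,3]
        R=Ro.from_euler("xyz",state["tcp_rot"],degrees=True).as_matrix()
        return P@R.T+state["tool_pos"]
    return (P-c["t"])@c["R"]
def topmap(W,d,x0,x1,y0,y1,zmin,zmax):
    return (d>0)&(W[...,0]>x0)&(W[...,0]<x1)&(W[...,1]>y0)&(W[...,1]<y1)&(W[...,2]>zmin)&(W[...,2]<zmax)
def rect(W,m):
    p=W[m][:,:2].astype(np.float32); (c,s,a)=cv2.minAreaRect(p)
    return np.round(c,1),np.round(s,1),round(a,1),len(p),np.round(np.median(W[m][:,2]),1)
E
python3 - <<'E'
from h import *
f=np.load("top0.npz");p,d=f["p"],f["d"];W=cloud("top",d)
print("table",np.median(W[300:310,540:600,2]))
for n,(u,v,r),z in [("track",(174,197,22),(24,36)),("cup",(221,218,16),(24,36)),("pillar",(219,272,14),(54,70)),("tower",(474,192,18),(48,62)),("brick",(425,215,22),(24,36)),("disc",(416,271,18),(24,36)),("tray",(326,215,65),(20,28))]:
    m=np.zeros((480,640),bool);m[v-r:v+r,u-r:u+r]=1;m&=(W[...,2]>z[0])&(W[...,2]<z[1])&(d>0)
    print(n,rect(W,m))
a=cv2.resize(p[155:275,265:385],(480,480),interpolation=2)
b=cv2.resize(p[170:290,140:240],(400,480),interpolation=2)
b=cv2.resize(b,(320,384)) 
cv2.imwrite("pics/c1.png",np.hstack([a,np.pad(b,((0,96),(0,0),(0,0)))])[:,:,::-1])
E
```

```text
table 0.1898707424848391
track (array([589.1, 359.2]), array([69.1, 34.2]), 46.7, 225, np.float64(29.1))
cup (array([532.5, 240.7]), array([50.7, 49.6]), 62.7, 134, np.float64(28.9))
pillar (array([400.1, 241.4]), array([25.3, 26.1]), 88.2, 114, np.float64(63.1))
tower (array([ 583.8, -379.4]), array([40.5, 40.7]), 6.7, 261, np.float64(55.8))
brick (array([ 531.7, -261.5]), array([35.5, 65.3]), 89.3, 381, np.float64(29.9))
disc (array([ 396.7, -234.4]), array([49.6, 50.2]), 76.4, 350, np.float64(29.8))
tray (array([539.8, -16.7]), array([214.3, 214. ]), 13.6, 1555, np.float64(21.9))
```

View pics/c1.png

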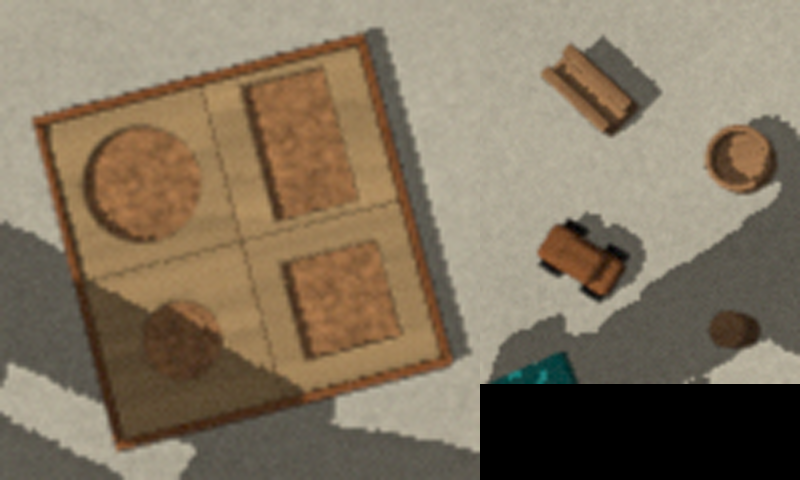

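The crop confirms the wells: big round upper left, oblong upper right, square lower right, small round lower left in shade. The parts on the left are the grooved track, the hollow cup, and the pillar at the lower right; the car is not needed. Next is a planner that turns targets into rows.

```bash
cat > plan.py <<'E'
import sys,json
from h import *
def plan(*targets,start=None):
    s=sense(); p=np.array(s["tool_pos"]); R=Ro.from_euler("xyz",s["tcp_rot"],degrees=True)
    if start: p=np.array(start[:3],float);R=Ro.from_euler("xyz",[180,0,start[3]],degrees=True)
    out=[]
    for x,y,z,yaw in targets:
        T=np.array([x,y,z],float);RT=Ro.from_euler("xyz",[180,0,yaw],degrees=True)
        n=max(1,int(np.ceil(max(np.linalg.norm(T-p)/58,np.linalg.norm((R.inv()*RT).as_rotvec())/0.18))))
        for k in range(n,0,-1):
            sh=np.round(R.inv().apply((T-p)/k),0 if k>1 else 1); rv=np.round((R.inv()*RT).as_rotvec()/k,2 if k>1 else 3)
            p=p+R.apply(sh);R=R*Ro.from_rotvec(rv); out.append([*sh,*rv])
        out.append(None)
    for r in out: print("--" if r is None else [float(v)+0 for v in r])
if __name__=="__main__":
    plan(*json.loads(sys.argv[1]),start=json.loads(sys.argv[2]) if len(sys.argv)>2 else None)
E
python3 plan.py "[[589,359,150,46.7],[589,359,14,46.7]]"
```

```text
[-36.0, -3.0, 7.0, 0.0, 0.0, 0.17]
[-36.0, 3.0, 7.0, 0.0, 0.0, 0.17]
[-35.0, 9.0, 7.0, 0.0, 0.0, 0.17]
[-33.0, 15.0, 8.0, 0.0, 0.0, 0.18]
[-30.0, 20.0, 7.0, 0.0, 0.0, 0.17]
[-26.0, 25.0, 8.0, 0.0, 0.0, 0.18]
[-21.0, 29.0, 7.0, 0.0, 0.0, 0.17]
[-16.0, 33.0, 8.0, 0.0, 0.0, 0.18]
[-9.0, 35.0, 7.0, 0.0, 0.0, 0.17]
[-3.0, 36.0, 8.0, 0.0, 0.0, 0.18]
[2.5, 35.5, 7.3, 0.0, 0.0, 0.174]
--
[0.0, 0.0, 45.0, 0.0, 0.0, 0.0]
[0.0, 0.0, 46.0, 0.0, 0.0, 0.0]
[-0.1, 0.0, 45.0, 0.0, 0.0, 0.0]
--
```

>>> {"fn": "apply_moves", "kwargs": {"rows": [[-36,-3,7,0,0,0.17],[-36,3,7,0,0,0.17],[-35,9,7,0,0,0.17],[-33,15,8,0,0,0.18],[-30,20,7,0,0,0.17]], "fingers": 85, "grip_force": 35}}

```text
time: 1.23
tool_pos: [400.1, 462.1, 195.1]
tcp_rot: [180.0, -0.0, 106.7]
ft_force: [0.6, 1.2, -0.3]
finger_gap: 85.1
grip_force: 0.0
```

>>> {"fn": "apply_moves", "kwargs": {"rows": [[-26,25,8,0,0,0.18],[-21,29,7,0,0,0.17],[-16,33,8,0,0,0.18],[-9,35,7,0,0,0.17],[-3,36,8,0,0,0.18]]}}

```text
time: 1.85
tool_pos: [559.1, 375.9, 157.2]
tcp_rot: [180.0, -0.0, 56.3]
ft_force: [-1.0, 0.1, 0.7]
finger_gap: 85.1
grip_force: 0.0
```

>>> {"fn": "apply_moves", "kwargs": {"rows": [[2.5,35.5,7.3,0,0,0.174],[0,0,0,0,0,0],[0,0,0,0,0,0],[0,0,0,0,0,0],[0,0,0,0,0,0]]}}

```text
time: 2.48
tool_pos: [588.5, 359.8, 150.5]
tcp_rot: [180.0, -0.0, 46.8]
ft_force: [-0.4, 0.6, -0.7]
finger_gap: 84.7
grip_force: 0.0
```

```bash
python3 - <<'E'
from h import *
s=sense(); p,d=eyes.snapshot("wrist"); cv2.imwrite("pics/w1.png",p[:,:,::-1])
W=cloud("wrist",d,state=s); m=topmap(W,d,530,650,300,420,22,40); print(rect(W,m)); print(s["tool_pos"],s["tcp_rot"],s["finger_gap"])
E
python3 plan.py "[[589,359,14,46.7]]"
```

```text
(array([587.3, 359.5]), array([68.2, 34. ]), 46.7, 2405, np.float64(29.8))
[588.46239726 359.80845332 150.46833586] [ 1.79995562e+02 -3.00507610e-02  4.67828213e+01] 84.71545835752363
[0.0, 0.0, 45.0, 0.0, 0.0, 0.0]
[0.0, 0.0, 46.0, 0.0, 0.0, 0.0]
[-0.3, 0.8, 45.4, 0.0, 0.0, 0.001]
--
```

View pics/w1.png

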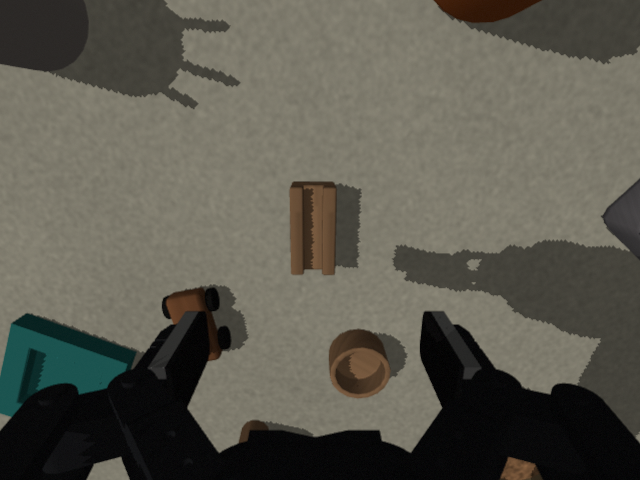

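The wrist view shows the grooved track centred at (313,228) in line with the fingers; the cup is at (359,362) and the car at (195,320), both clear. Descend and grip.

>>> {"fn": "apply_moves", "kwargs": {"rows": [[0,0,45,0,0,0],[0,0,46,0,0,0],[-1,0,45.5,0,0,0],[0,0,0,0,0,0],[0,0,0,0,0,0]]}}

```text
time: 3.15
tool_pos: [589.3, 359.0, 15.6]
tcp_rot: [180.0, -0.1, 46.7]
ft_force: [-0.3, 0.5, 0.6]
finger_gap: 85.2
grip_force: 0.0
```

>>> {"fn": "apply_moves", "kwargs": {"rows": [[0,0,0,0,0,0],[0,0,0,0,0,0],[0,0,0,0,0,0],[0,0,0,0,0,0],[0,0,0,0,0,0]], "fingers": 15, "grip_force": 35}}

```text
time: 3.78
tool_pos: [589.2, 358.7, 14.9]
tcp_rot: [180.0, -0.1, 46.7]
ft_force: [-0.6, -0.5, 4.8]
finger_gap: 33.2
grip_force: 36.4
```

>>> {"fn": "apply_moves", "kwargs": {"rows": [[0,0,0,0,0,0],[0,0,0,0,0,0],[0,0,-30,0,0,0],[0,0,-45,0,0,0],[0,0,-25,0,0,0]]}}

```text
time: 4.4
tool_pos: [589.3, 358.8, 116.5]
tcp_rot: [179.9, -0.2, 46.7]
ft_force: [0.3, 0.2, -0.2]
finger_gap: 33.1
grip_force: 35.7
```

```bash
python3 - <<'E'
from h import *
s=sense(); p,d=eyes.snapshot("wrist"); cv2.imwrite("pics/w2.png",p[:,:,::-1]); np.savez("w2.npz",d=d,p=p)
print(s["tool_pos"],s["tcp_rot"],s["finger_gap"],s["grip_force"])
E
python3 plan.py "[[600.8,-53.9,115,13.6]]"
```

```text
[589.31560768 358.78716374 116.45655953] [ 1.79942186e+02 -1.66468747e-01  4.66830988e+01] 33.08162466232127 35.68571873009205
[-37.0, 36.0, 0.0, 0.0, 0.0, 0.07]
[-34.0, 39.0, 1.0, 0.0, 0.0, 0.07]
[-31.0, 41.0, 0.0, 0.0, 0.0, 0.07]
[-28.0, 43.0, 1.0, 0.0, 0.0, 0.07]
[-25.0, 45.0, 0.0, 0.0, 0.0, 0.07]
[-22.0, 47.0, 1.0, 0.0, 0.0, 0.08]
[-19.0, 49.0, 0.0, 0.0, 0.0, 0.07]
[-14.7, 49.4, 0.8, -0.001, -0.007, 0.077]
--
```

View pics/w2.png

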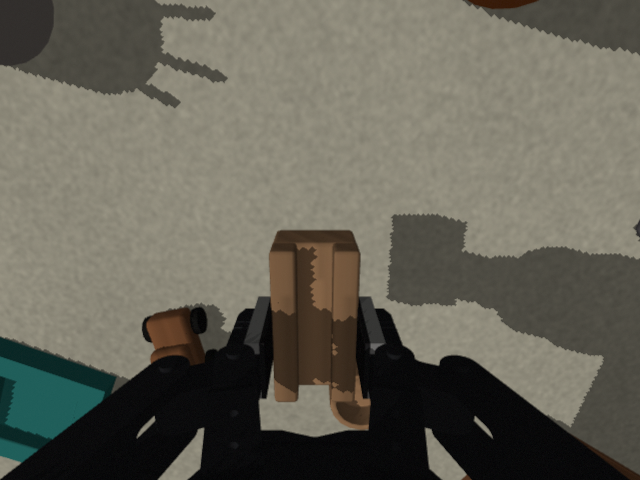

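The track is held squarely between the pads at (315,320). Carry it to the oblong well.

>>> {"fn": "apply_moves", "kwargs": {"rows": [[-37,36,0,0,0,0.07],[-34,39,1,0,0,0.07],[-31,41,0,0,0,0.07],[-28,43,1,0,0,0.07],[-25,45,0,0,0,0.07]]}}

```text
time: 5.08
tool_pos: [594.3, 99.2, 110.8]
tcp_rot: [-180.0, 0.0, 26.5]
ft_force: [0.6, 0.4, -1.2]
finger_gap: 33.4
grip_force: 35.7
```

>>> {"fn": "apply_moves", "kwargs": {"rows": [[-22,47,1,0,0,0.08],[-19,49,0,0,0,0.07],[-15,49.5,1,0,0,0.077],[0,0,0,0,0,0],[0,0,0,0,0,0]]}}

```text
time: 5.7
tool_pos: [597.7, -55.0, 109.0]
tcp_rot: [-180.0, 0.0, 13.6]
ft_force: [-0.5, 0.4, -1.7]
finger_gap: 33.2
grip_force: 35.7
```

```bash
python3 - <<'E'
from h import *
s=sense(); p,d=eyes.snapshot("wrist"); cv2.imwrite("pics/w3.png",p[:,:,::-1])
W=cloud("wrist",d,state=s); m=topmap(W,d,430,720,-150,20,8,15); 
n,l,st,ce=cv2.connectedComponentsWithStats(m.astype(np.uint8))
for i in range(1,n):
    if st[i,4]>300: print(rect(W,l==i))
E
python3 plan.py "[[600.8,-53.9,27.5,13.6]]"
```

```text
[2.0, 0.0, 41.0, 0.0, 0.0, 0.0]
[1.0, 0.3, 40.6, -0.001, 0.0, 0.001]
--
```

View pics/w3.png

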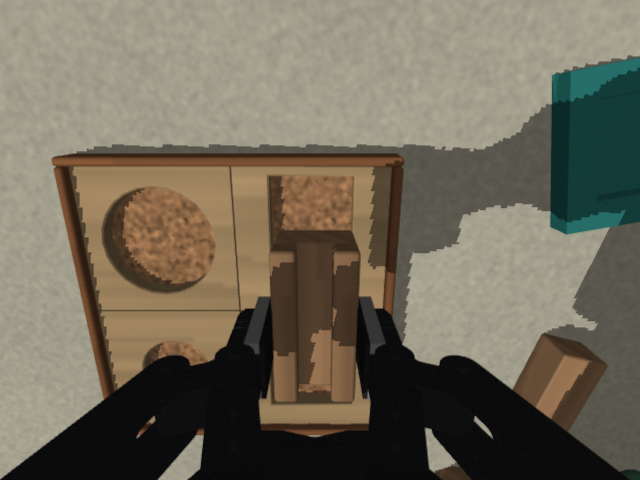

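The oblong well, columns 268–354, is centred on and parallel to the held track. Lower and release.

>>> {"fn": "apply_moves", "kwargs": {"rows": [[2,0,41,0,0,0],[1,0,28,0,0,0],[0,0,9,0,0,0],[0,0,3,0,0,0],[0,0,0,0,0,0]]}}

```text
time: 6.38
tool_pos: [601.9, -54.3, 29.7]
tcp_rot: [180.0, -0.1, 13.7]
ft_force: [-0.0, 0.2, -1.1]
finger_gap: 33.4
grip_force: 35.7
```

```bash
python3 - <<'E'
from h import *
s=sense(); p,d=eyes.snapshot("wrist"); print(s["tool_pos"],s["ft_force"])
d2=np.load("top0.npz")["d"];W=cloud("top",d2)
for r in[(195,205,295,305),(183,193,336,346),(225,233,345,355),(237,243,307,313)]: print(np.median(W[r[0]:r[1],r[2]:r[3],2]))
E
```

```text
[601.901377   -54.34677711  29.71449416] [-0.01180477  0.18147355 -1.09450169]
5.951657612617934
6.398522104427126
5.550753501425647
6.107496140219493
```

```bash
python3 - <<'E'
from h import *
d=np.load("top0.npz")["d"];W=cloud("top",d)
m=np.zeros(d.shape,bool);m[155:275,265:385]=1
print(np.histogram(W[m][:,2],bins=np.arange(-2,30,1)))
print(np.median(W[300:310,540:600,2]),np.median(W[100:140,180:220,2]))
s=sense();p,d=eyes.snapshot("wrist");V=cloud("wrist",d,state=s)
m=topmap(V,d,400,750,-60,150,-10,40);print(np.histogram(V[m][:,2],bins=np.arange(-6,40,2)))
E
```

```text
(array([ 911, 1097, 1031, 1033,  734,  546,  544,  506,  396,  292,  246,
        183,   90,   88,  100,  174,  304,  465,  563,  663,  604,  578,
        467,  346,  236,  166,  129,  108,   57,   46,   16]), array([-2, -1,  0,  1,  2,  3,  4,  5,  6,  7,  8,  9, 10, 11, 12, 13, 14,
       15, 16, 17, 18, 19, 20, 21, 22, 23, 24, 25, 26, 27, 28, 29]))
0.1898707424848391 -0.3737555698694886
(array([    0,   115, 34892, 32254,   265,  7974, 10379,   826,   988,
        1060,  1213, 19201, 13607,   993,  4131,  1721,   100,   105,
         117,   318,  3519,   303]), array([-6, -4, -2,  0,  2,  4,  6,  8, 10, 12, 14, 16, 18, 20, 22, 24, 26,
       28, 30, 32, 34, 36, 38]))
```

Measured: well floor z≈6, top face z≈18. Lower 8 mm more and release.

>>> {"fn": "apply_moves", "kwargs": {"rows": [[-1,0,5,0,0,0],[0,0,3,0,0,0],[0,0,0,0,0,0],[0,0,0,0,0,0],[0,0,0,0,0,0]]}}

```text
time: 7.1
tool_pos: [600.2, -55.0, 20.9]
tcp_rot: [180.0, -0.0, 13.6]
ft_force: [-2.2, -0.3, 5.9]
finger_gap: 33.2
grip_force: 36.3
```

>>> {"fn": "apply_moves", "kwargs": {"rows": [[0,0,0,0,0,0],[0,0,0,0,0,0],[0,0,0,0,0,0],[0,0,0,0,0,0],[0,0,0,0,0,0]], "fingers": 55}}

```text
time: 7.72
tool_pos: [600.0, -54.8, 20.5]
tcp_rot: [-180.0, 0.0, 13.6]
ft_force: [0.6, 0.6, 0.2]
finger_gap: 54.8
grip_force: 0.0
```

>>> {"fn": "apply_moves", "kwargs": {"rows": [[0,0,-20,0,0,0],[0,0,-45,0,0,0],[0,0,-40,0,0,0],[0,0,0,0,0,0],[0,0,0,0,0,0]]}}

```text
time: 8.35
tool_pos: [600.3, -54.9, 126.5]
tcp_rot: [180.0, -0.1, 13.6]
ft_force: [-0.5, 0.6, -0.5]
finger_gap: 54.7
grip_force: 0.0
```

```bash
python3 - <<'E'
from h import *
s=sense(); p,d=eyes.snapshot("wrist"); cv2.imwrite("pics/w4.png",p[:,:,::-1])
W=cloud("wrist",d,state=s); m=topmap(W,d,540,660,-110,0,30,40);print(rect(W,m))
m=topmap(W,d,500,660,0,100,2,10);m=cv2.morphologyEx(m.astype(np.uint8),cv2.MORPH_OPEN,np.ones((5,5)))>0;print("big",rect(W,m))
E
python3 plan.py "[[533,241,125,13.6],[533,241,12,13.6]]"
```

```text
(array([600.3, -56.2]), array([68.5, 34.1]), 13.5, 2966, np.float64(35.8))
big (array([573.3,  45.8]), array([71.4, 71.3]), 6.9, 7240, np.float64(6.1))
[1.0, -51.0, 0.0, 0.0, 0.0, 0.0]
[1.0, -50.0, 0.0, 0.0, 0.0, 0.0]
[1.0, -51.0, 0.0, 0.0, 0.0, 0.0]
[1.0, -50.0, 0.0, 0.0, 0.0, 0.0]
[0.0, -51.0, 0.0, 0.0, 0.0, 0.0]
[1.0, -50.1, 0.3, 0.0, 0.001, 0.0]
--
[0.0, 0.0, 57.0, 0.0, 0.0, 0.0]
[-0.1, 0.0, 56.0, 0.0, 0.0, 0.0]
--
```

View pics/w4.png

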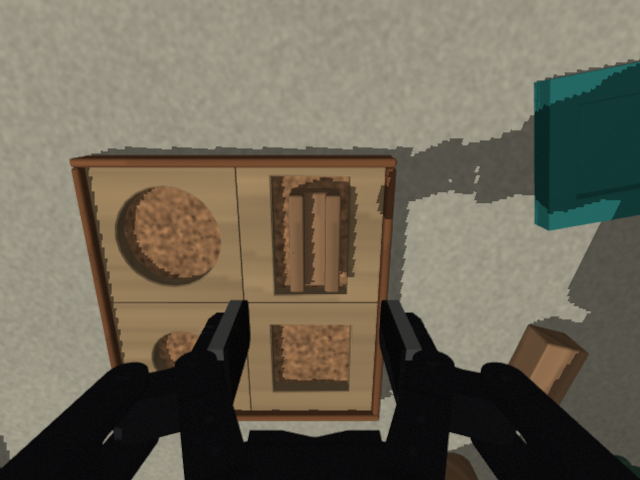

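The track lies flat in the oblong well at (313,240), with its top at z=36. Next the hollow cup.

>>> {"fn": "apply_moves", "kwargs": {"rows": [[1,-51,0,0,0,0],[1,-50,0,0,0,0],[1,-51,0,0,0,0],[1,-50,0,0,0,0],[0,-51,0,0,0,0]], "fingers": 85}}

```text
time: 9.02
tool_pos: [542.8, 193.2, 124.0]
tcp_rot: [180.0, 0.1, 13.6]
ft_force: [0.8, 1.3, -0.2]
finger_gap: 84.8
grip_force: 0.0
```

>>> {"fn": "apply_moves", "kwargs": {"rows": [[1,-50,0,0,0,0],[0,0,0,0,0,0],[0,0,0,0,0,0],[0,0,0,0,0,0],[0,0,0,0,0,0]]}}

```text
time: 9.65
tool_pos: [533.8, 239.6, 125.3]
tcp_rot: [180.0, 0.0, 13.5]
ft_force: [-0.2, -0.0, -0.5]
finger_gap: 85.3
grip_force: 0.0
```

```bash
python3 - <<'E'
from h import *
s=sense(); p,d=eyes.snapshot("wrist"); cv2.imwrite("pics/w5.png",p[:,:,::-1])
W=cloud("wrist",d,state=s); m=topmap(W,d,490,580,200,285,25,35);print(rect(W,m),s["tool_pos"])
print(cv2.minEnclosingCircle(W[m][:,:2].astype(np.float32)))
E
```

```text
(array([531.4, 241.4]), array([51.1, 50.8]), 42.9, 1669, np.float64(29.6)) [533.8095535  239.64880003 125.34200169]
((531.3248901367188, 241.34730529785156), 25.932523727416992)
```

View pics/w5.png

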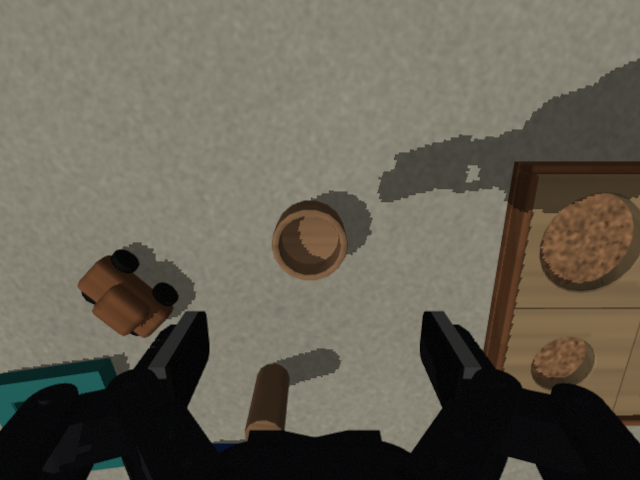

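The cup (hollow visible) is at (310,240), clear of the neighbours; the pillar is at (265,400). Descend with a (-2,-2) correction and grip.

>>> {"fn": "apply_moves", "kwargs": {"rows": [[-2,-2,50,0,0,0],[0,0,45,0,0,0],[0,0,17,0,0,0],[0,0,0,0,0,0],[0,0,0,0,0,0]]}}

```text
time: 10.32
tool_pos: [532.9, 242.7, 15.7]
tcp_rot: [-180.0, -0.2, 13.6]
ft_force: [-1.1, 0.0, 0.2]
finger_gap: 84.7
grip_force: 0.0
```

>>> {"fn": "apply_moves", "kwargs": {"rows": [[0,0,0,0,0,0],[0,0,0,0,0,0],[0,0,0,0,0,0],[0,0,0,0,0,0],[0,0,0,0,0,0]], "fingers": 35, "grip_force": 30}}

```text
time: 10.95
tool_pos: [532.1, 242.6, 14.9]
tcp_rot: [-180.0, -0.1, 13.6]
ft_force: [-0.9, -0.6, 6.2]
finger_gap: 50.1
grip_force: 31.2
```

>>> {"fn": "apply_moves", "kwargs": {"rows": [[0,0,0,0,0,0],[0,0,0,0,0,0],[0,0,-30,0,0,0],[0,0,-45,0,0,0],[0,0,-25,0,0,0]]}}

```text
time: 11.58
tool_pos: [532.2, 242.7, 116.5]
tcp_rot: [-180.0, -0.2, 13.6]
ft_force: [0.6, -0.0, 0.2]
finger_gap: 49.7
grip_force: 31.7
```

```bash
python3 plan.py "[[575.5,45,112,13.6],[575.5,45,19,13.6]]"
```

```text
[-1.0, 51.0, 1.0, 0.0, 0.0, 0.0]
[-1.0, 50.0, 1.0, 0.0, 0.0, 0.0]
[-1.0, 51.0, 1.0, 0.0, 0.0, 0.0]
[-1.6, 50.4, 1.4, 0.0, -0.003, 0.001]
--
[0.0, 0.0, 46.0, 0.0, 0.0, 0.0]
[0.0, 0.0, 47.0, 0.0, 0.0, 0.0]
--
```

>>> {"fn": "apply_moves", "kwargs": {"rows": [[-1,51,1,0,0,0],[-1,50,1,0,0,0],[-1,51,1,0,0,0],[-2,50.5,1,0,0,0],[0,0,0,0,0,0]]}}

```text
time: 12.2
tool_pos: [574.5, 40.9, 109.8]
tcp_rot: [179.9, -0.0, 13.4]
ft_force: [-0.2, 0.9, -0.8]
finger_gap: 49.9
grip_force: 31.7
```

>>> {"fn": "apply_moves", "kwargs": {"rows": [[0,0,20,0,0,0],[0,0,30,0,0,0],[0,0,20,0,0,0],[0,0,0,0,0,0],[0,0,0,0,0,0]]}}

```text
time: 12.82
tool_pos: [574.4, 44.8, 40.1]
tcp_rot: [180.0, -0.0, 13.7]
ft_force: [0.7, 0.5, -0.1]
finger_gap: 49.4
grip_force: 31.7
```

```bash
python3 - <<'E'
from h import *
s=sense(); p,d=eyes.snapshot("wrist"); cv2.imwrite("pics/w6.png",p[:,:,::-1]);print(s["tool_pos"],s["finger_gap"])
E
python3 plan.py "[[575.5,45,20.5,13.6]]"
```

```text
[574.37752769  44.81569626  40.06606627] 49.396984221512966
[0.7, -0.2, 20.1, 0.0, -0.002, 0.001]
--
```

View pics/w6.png

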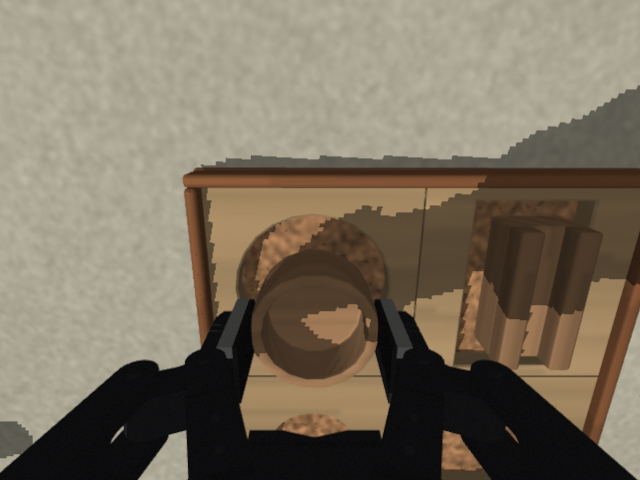

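The cup at (315,325) is lined up with the big round well at columns 238–387. Lower and release.

>>> {"fn": "apply_moves", "kwargs": {"rows": [[1,0,12,0,0,0],[0,0,6,0,0,0],[0,0,1.5,0,0,0],[0,0,0,0,0,0],[0,0,0,0,0,0]]}}

```text
time: 13.5
tool_pos: [575.0, 44.5, 20.6]
tcp_rot: [-180.0, 0.0, 13.6]
ft_force: [-4.1, 0.1, 8.2]
finger_gap: 49.8
grip_force: 33.0
```

>>> {"fn": "apply_moves", "kwargs": {"rows": [[0,0,0,0,0,0],[0,0,0,0,0,0],[0,0,0,0,0,0],[0,0,0,0,0,0],[0,0,0,0,0,0]], "fingers": 75}}

```text
time: 14.12
tool_pos: [574.9, 44.5, 19.9]
tcp_rot: [-180.0, 0.0, 13.6]
ft_force: [0.5, -0.2, -0.2]
finger_gap: 75.1
grip_force: 0.0
```

>>> {"fn": "apply_moves", "kwargs": {"rows": [[0,0,-20,0,0,0],[0,0,-45,0,0,0],[0,0,-50,0,0,0],[0,0,-40,0,0,0],[0,0,0,0,0,0]]}}

```text
time: 14.75
tool_pos: [578.1, 44.6, 181.7]
tcp_rot: [179.9, -0.6, 13.6]
ft_force: [0.6, -0.3, 0.2]
finger_gap: 75.1
grip_force: 0.0
```

```bash
python3 - <<'E'
from h import *
s=sense(); p,d=eyes.snapshot("wrist")
W=cloud("wrist",d,state=s); m=topmap(W,d,530,620,-5,95,30,42);print(rect(W,m))
E
python3 plan.py "[[584,-379.5,175,6.7],[584,-379.5,26,6.7]]"
```

```text
(array([574.5,  42.8]), array([51.1, 50.8]), 53.1, 1185, np.float64(35.6))
[-12.0, 52.0, 0.0, 0.0, 0.0, 0.02]
[-11.0, 52.0, 1.0, 0.0, 0.0, 0.01]
[-10.0, 52.0, 0.0, 0.0, 0.0, 0.02]
[-9.0, 52.0, 1.0, 0.0, 0.0, 0.01]
[-8.0, 52.0, 0.0, 0.0, 0.0, 0.02]
[-7.0, 53.0, 1.0, 0.0, 0.0, 0.01]
[-7.0, 52.0, 0.0, 0.0, 0.0, 0.02]
[-5.9, 53.0, 0.8, 0.001, -0.006, 0.011]
--
[0.0, 0.0, 50.0, 0.0, 0.0, 0.0]
[0.0, 0.0, 50.0, 0.0, 0.0, 0.0]
[0.1, 0.0, 49.0, 0.0, 0.0, 0.0]
--
```

The cup is seated, top at z≈36. Next the tower.

>>> {"fn": "apply_moves", "kwargs": {"rows": [[-12,52,0,0,0,0.02],[-11,52,1,0,0,0.01],[-10,52,0,0,0,0.02],[-9,52,1,0,0,0.01],[-8,52,0,0,0,0.02]], "fingers": 85}}

```text
time: 15.42
tool_pos: [578.0, -221.5, 171.6]
tcp_rot: [-179.9, 0.1, 9.0]
ft_force: [0.6, -0.5, 0.0]
finger_gap: 85.1
grip_force: 0.0
```

>>> {"fn": "apply_moves", "kwargs": {"rows": [[-7,53,1,0,0,0.01],[-7,52,0,0,0,0.02],[-6,53,1,0,0,0.01],[0,0,0,0,0,0],[0,0,0,0,0,0]]}}

```text
time: 16.05
tool_pos: [581.4, -379.0, 169.5]
tcp_rot: [-179.9, 0.1, 6.7]
ft_force: [0.7, 0.5, 0.8]
finger_gap: 84.9
grip_force: 0.0
```

```bash
python3 - <<'E'
from h import *
s=sense(); p,d=eyes.snapshot("wrist"); cv2.imwrite("pics/w7.png",p[:,:,::-1])
W=cloud("wrist",d,state=s); m=topmap(W,d,540,630,-430,-330,50,62);print(rect(W,m),s["tool_pos"],s["tcp_rot"])
E
python3 plan.py "[[584,-379.5,26,6.7]]"
```

```text
(array([ 582.2, -380.3]), array([41. , 40.1]), 4.7, 2622, np.float64(55.9)) [ 581.35123747 -378.99410164  169.51107137] [-1.79877033e+02  9.29851089e-02  6.71571427e+00]
[1.0, 1.0, 48.0, 0.0, 0.0, 0.0]
[1.0, 0.0, 48.0, 0.0, 0.0, 0.0]
[0.2, 0.6, 48.0, -0.002, 0.001, 0.001]
--
```

View pics/w7.png

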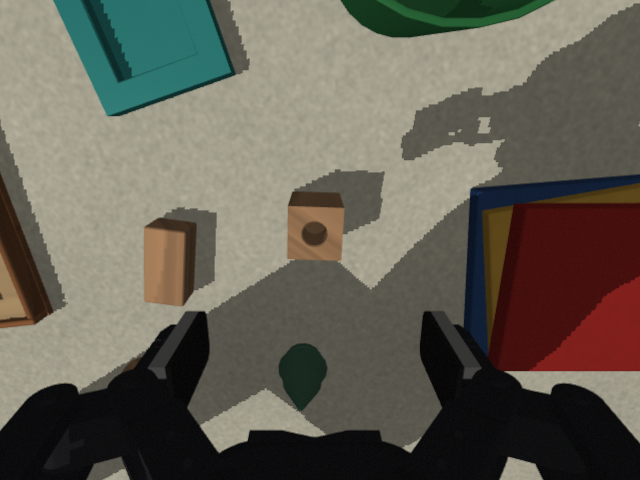

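The tower block with its hole is at (315,228), clear of the brick (170,262), tree (302,375) and books. Descend and grip.

>>> {"fn": "apply_moves", "kwargs": {"rows": [[1,1,48,0,0,0.02],[0.5,0,48,0,0,0],[0,0,30,0,0,0],[0,0,17,0,0,0],[0,0,0,0,0,0]]}}

```text
time: 16.73
tool_pos: [583.3, -378.9, 27.0]
tcp_rot: [-179.9, 0.1, 5.7]
ft_force: [-0.7, 0.6, 0.1]
finger_gap: 85.2
grip_force: 0.0
```

>>> {"fn": "apply_moves", "kwargs": {"rows": [[0,0,0,0,0,0],[0,0,0,0,0,0],[0,0,0,0,0,0],[0,0,0,0,0,0],[0,0,0,0,0,0]], "fingers": 25, "grip_force": 35}}

```text
time: 17.35
tool_pos: [584.7, -381.1, 29.9]
tcp_rot: [179.9, -0.1, 5.6]
ft_force: [-0.7, -0.8, 7.4]
finger_gap: 39.4
grip_force: 36.7
```

>>> {"fn": "apply_moves", "kwargs": {"rows": [[0,0,0,0,0,0],[0,0,0,0,0,0],[0,0,-30,0,0,0],[0,0,-45,0,0,0],[0,0,-45,0,0,0]]}}

```text
time: 17.98
tool_pos: [583.3, -380.2, 148.9]
tcp_rot: [-180.0, 0.0, 5.6]
ft_force: [0.8, 0.5, -0.0]
finger_gap: 39.4
grip_force: 35.8
```

```bash
python3 plan.py "[[502.6,-77.6,145,14.6]]"
```

```text
[-8.0, -51.0, 1.0, 0.0, 0.0, -0.03]
[-7.0, -52.0, 1.0, 0.0, 0.0, -0.03]
[-5.0, -52.0, 1.0, 0.0, 0.0, -0.02]
[-5.0, -52.0, 0.0, 0.0, 0.0, -0.03]
[-3.0, -52.0, 1.0, 0.0, 0.0, -0.02]
[-1.5, -52.5, 0.1, -0.001, 0.001, -0.027]
--
```

>>> {"fn": "apply_moves", "kwargs": {"rows": [[-8,-51,1,0,0,-0.03],[-7,-52,1,0,0,-0.03],[-5,-52,1,0,0,-0.02],[-5,-52,0,0,0,-0.03],[-3,-52,1,0,0,-0.02]]}}

```text
time: 18.6
tool_pos: [515.7, -127.1, 144.2]
tcp_rot: [180.0, -0.0, 13.1]
ft_force: [0.9, -0.6, 0.1]
finger_gap: 39.5
grip_force: 35.9
```

>>> {"fn": "apply_moves", "kwargs": {"rows": [[-1.5,-52.5,0,0,0,-0.027],[0,0,20,0,0,0],[0,0,40,0,0,0],[0,0,20,0,0,0],[0,0,0,0,0,0]]}}

```text
time: 19.23
tool_pos: [501.2, -77.3, 62.3]
tcp_rot: [-179.9, 0.2, 14.6]
ft_force: [-0.2, 0.3, -0.2]
finger_gap: 39.2
grip_force: 35.9
```

```bash
python3 - <<'E'
from h import *
s=sense(); p,d=eyes.snapshot("wrist"); cv2.imwrite("pics/w8.png",p[:,:,::-1]);print(s["tool_pos"],s["finger_gap"])
W=cloud("wrist",d,state=s); m=topmap(W,d,440,560,-130,-30,s["tool_pos"][2]+15,s["tool_pos"][2]+45);print(rect(W,m))
E
python3 plan.py "[[502.6,-77.6,36,14.6]]"
```

```text
[501.24770296 -77.31987526  62.28113023] 39.210769194134514
(array([499.1, -79.1]), array([42.2, 84.8]), 15.1, 15051, np.float64(88.4))
[0.2, 0.0, 27.8, -0.001, 0.001, 0.0]
--
```

View pics/w8.png

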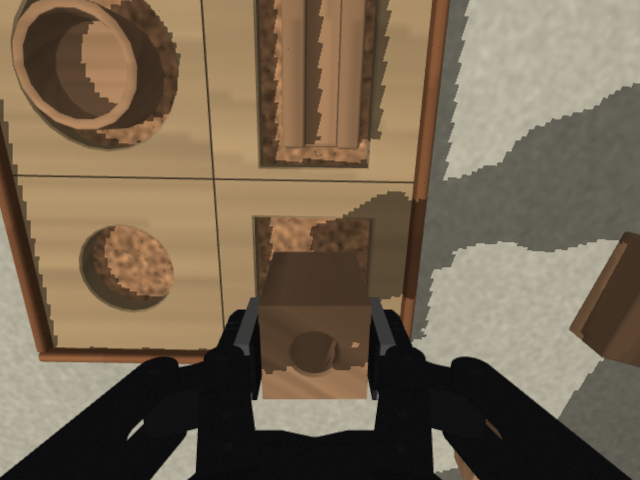

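The tower at (315,330) is over the square well, columns 254–370, well centred. Its bottom is about 30 mm below the TCP, so I lower to z≈36.5 and release.

>>> {"fn": "apply_moves", "kwargs": {"rows": [[0.5,0,15,0,0,0],[0,0,8,0,0,0],[0,0,2,0,0,0],[0,0,1,0,0,0],[0,0,0,0,0,0]]}}

```text
time: 19.9
tool_pos: [503.7, -77.7, 38.3]
tcp_rot: [180.0, -0.0, 14.6]
ft_force: [0.3, -0.8, -0.5]
finger_gap: 39.2
grip_force: 35.9
```

>>> {"fn": "apply_moves", "kwargs": {"rows": [[0,0,0,0,0,0],[0,0,0,0,0,0],[0,0,0,0,0,0],[0,0,0,0,0,0],[0,0,0,0,0,0]], "fingers": 62}}

```text
time: 20.52
tool_pos: [503.4, -77.6, 38.0]
tcp_rot: [-180.0, 0.0, 14.6]
ft_force: [0.2, -0.4, -0.1]
finger_gap: 61.8
grip_force: 0.0
```

>>> {"fn": "apply_moves", "kwargs": {"rows": [[0,0,-20,0,0,0],[0,0,-45,0,0,0],[0,0,-50,0,0,0],[0,0,-30,0,0,0],[0,0,0,0,0,0]]}}

```text
time: 21.15
tool_pos: [505.5, -78.1, 186.5]
tcp_rot: [179.8, -0.3, 14.6]
ft_force: [0.1, 0.2, -0.7]
finger_gap: 62.1
grip_force: 0.0
```

```bash
python3 - <<'E'
from h import *
s=sense(); p,d=eyes.snapshot("wrist")
W=cloud("wrist",d,state=s); m=topmap(W,d,460,545,-125,-35,54,70);print(rect(W,m))
m=topmap(W,d,450,520,-20,60,2,10);m=cv2.morphologyEx(m.astype(np.uint8),cv2.MORPH_OPEN,np.ones((5,5)))>0;print("small",rect(W,m))
E
python3 plan.py "[[400,241.5,180,13.6]]"
```

```text
(array([501.9, -79.4]), array([40.2, 39.9]), 14.7, 2449, np.float64(61.9))
small (array([475.7,  22.1]), array([47.7, 47.2]), 10.0, 2227, np.float64(6.1))
[-3.0, -56.0, 1.0, 0.0, 0.0, 0.0]
[-3.0, -56.0, 1.0, 0.0, 0.0, 0.0]
[-4.0, -56.0, 0.0, 0.0, 0.0, 0.0]
[-3.0, -56.0, 1.0, 0.0, 0.0, 0.01]
[-4.0, -56.0, 0.0, 0.0, 0.0, 0.0]
[-4.6, -55.2, 0.7, 0.001, -0.002, 0.007]
--
```

The tower is seated, top at 62 = 6+56. Last, the pillar.

>>> {"fn": "apply_moves", "kwargs": {"rows": [[-3,-56,1,0,0,0],[-3,-56,1,0,0,0],[-4,-56,0,0,0,0],[-3,-56,1,0,0,0.01],[-4,-56,0,0,0,0]], "fingers": 75}}

```text
time: 21.82
tool_pos: [415.1, 190.4, 178.0]
tcp_rot: [180.0, 0.2, 14.0]
ft_force: [0.9, 0.2, -0.3]
finger_gap: 75.3
grip_force: 0.0
```

>>> {"fn": "apply_moves", "kwargs": {"rows": [[-4.5,-55,1,0,0,0.007],[0,0,0,0,0,0],[0,0,0,0,0,0],[0,0,0,0,0,0],[0,0,0,0,0,0]]}}

```text
time: 22.45
tool_pos: [399.7, 240.4, 178.8]
tcp_rot: [180.0, 0.0, 13.5]
ft_force: [-0.1, 0.6, 0.3]
finger_gap: 74.9
grip_force: 0.0
```

```bash
python3 - <<'E'
from h import *
s=sense(); p,d=eyes.snapshot("wrist"); cv2.imwrite("pics/w9.png",p[:,:,::-1])
W=cloud("wrist",d,state=s); m=topmap(W,d,360,440,205,280,57,70);print(rect(W,m),s["tool_pos"],s["tcp_rot"])
E
python3 plan.py "[[400,241.5,30,13.6]]"
```

```text
(array([398.5, 242.1]), array([27.2, 26.4]), 13.1, 1100, np.float64(63.7)) [399.73815284 240.36654741 178.77934249] [1.79987602e+02 1.51307978e-02 1.35041368e+01]
[0.0, 0.0, 50.0, 0.0, 0.0, 0.0]
[0.0, 0.0, 49.0, 0.0, 0.0, 0.0]
[0.5, -0.9, 49.9, 0.0, 0.0, -0.001]
--
```

View pics/w9.png

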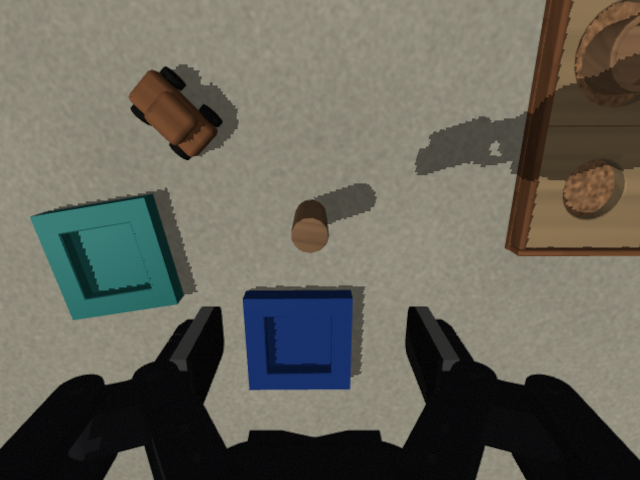

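The pillar top is at (310,234), with the blue well (300,340) and teal well clear of the fingers. Descend and grip.

>>> {"fn": "apply_moves", "kwargs": {"rows": [[-0.5,-1.5,50,0,0,0],[0,0,50,0,0,0],[0,0,32,0,0,0],[0,0,17,0,0,0],[0,0,0,0,0,0]]}}

```text
time: 23.12
tool_pos: [397.9, 242.2, 29.3]
tcp_rot: [180.0, 0.1, 13.6]
ft_force: [0.3, -0.0, 0.6]
finger_gap: 74.8
grip_force: 0.0
```

>>> {"fn": "apply_moves", "kwargs": {"rows": [[0,0,0,0,0,0],[0,0,0,0,0,0],[0,0,0,0,0,0],[0,0,0,0,0,0],[0,0,0,0,0,0]], "fingers": 12, "grip_force": 35}}

```text
time: 23.75
tool_pos: [399.5, 243.3, 31.3]
tcp_rot: [-180.0, -0.1, 13.6]
ft_force: [-0.6, -0.8, 7.3]
finger_gap: 26.9
grip_force: 34.3
```

>>> {"fn": "apply_moves", "kwargs": {"rows": [[0,0,0,0,0,0],[0,0,0,0,0,0],[0,0,-30,0,0,0],[0,0,-45,0,0,0],[0,0,-45,0,0,0]]}}

```text
time: 24.38
tool_pos: [398.1, 242.7, 151.3]
tcp_rot: [180.0, 0.0, 13.6]
ft_force: [-0.2, 0.4, -0.2]
finger_gap: 27.3
grip_force: 34.7
```

```bash
python3 plan.py "[[477.5,21.3,150,13.6]]"
```

```text
[5.0, 47.0, 0.0, 0.0, 0.0, 0.0]
[5.0, 47.0, 0.0, 0.0, 0.0, 0.0]
[5.0, 47.0, 0.0, 0.0, 0.0, 0.0]
[5.0, 46.0, 1.0, 0.0, 0.0, 0.0]
[5.0, 46.9, 0.3, 0.0, 0.0, 0.001]
--
```

>>> {"fn": "apply_moves", "kwargs": {"rows": [[5,47,0,0,0,0],[5,47,0,0,0,0],[5,47,0,0,0,0],[5,46,1,0,0,0],[5,47,0,0,0,0]]}}

```text
time: 25.0
tool_pos: [478.2, 19.9, 149.3]
tcp_rot: [180.0, -0.0, 13.6]
ft_force: [0.9, 0.1, 0.5]
finger_gap: 27.1
grip_force: 34.7
```

>>> {"fn": "apply_moves", "kwargs": {"rows": [[0,0,20,0,0,0],[0,0,40,0,0,0],[0,0,25,0,0,0],[0,0,0,0,0,0],[0,0,0,0,0,0]]}}

```text
time: 25.62
tool_pos: [478.6, 21.3, 65.3]
tcp_rot: [180.0, -0.1, 13.6]
ft_force: [0.5, -0.4, 0.4]
finger_gap: 27.0
grip_force: 34.7
```

```bash
python3 - <<'E'
from h import *
s=sense(); p,d=eyes.snapshot("wrist"); cv2.imwrite("pics/w10.png",p[:,:,::-1]);print(s["tool_pos"],s["finger_gap"])
W=cloud("wrist",d,state=s); x,y,z=s["tool_pos"];m=topmap(W,d,x-13,x+13,y-8,y+8,z+15,z+45);print(rect(W,m))
E
python3 plan.py "[[477.5,21.3,38.5,13.6]]"
```

```text
[478.6315491  21.3382572  65.252164 ] 26.970625141809727
(array([478.6,  21.3]), array([16., 26.]), 90.0, 3755, np.float64(97.6))
[-1.6, -0.4, 27.2, 0.001, -0.002, 0.001]
--
```

View pics/w10.png

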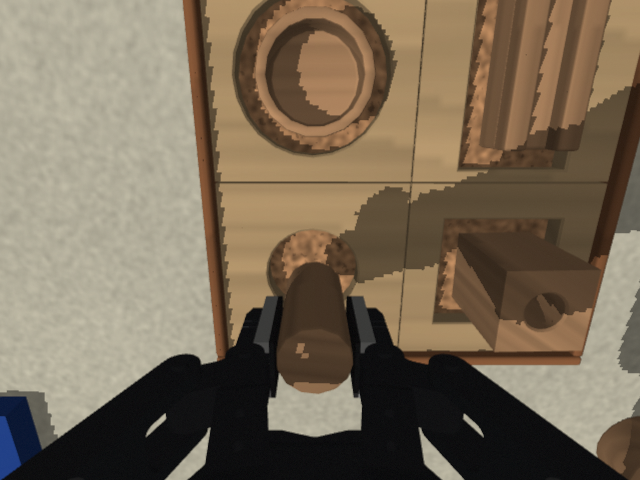

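The pillar at (315,330) is over the small round well (columns 267–357), centred; the tower and cup are well seated. Lower to z≈38 and release.

>>> {"fn": "apply_moves", "kwargs": {"rows": [[-1,0,15,0,0,0],[0,0,9,0,0,0],[0,0,2,0,0,0],[0,0,1,0,0,0],[0,0,0,0,0,0]]}}

```text
time: 26.3
tool_pos: [476.8, 21.2, 37.4]
tcp_rot: [-180.0, 0.0, 13.6]
ft_force: [-4.1, 0.8, 5.9]
finger_gap: 26.9
grip_force: 35.4
```

>>> {"fn": "apply_moves", "kwargs": {"rows": [[0,0,0,0,0,0],[0,0,0,0,0,0],[0,0,0,0,0,0],[0,0,0,0,0,0],[0,0,0,0,0,0]], "fingers": 55}}

```text
time: 26.92
tool_pos: [476.9, 21.1, 37.0]
tcp_rot: [-180.0, -0.0, 13.6]
ft_force: [0.4, -0.2, 0.1]
finger_gap: 55.4
grip_force: 0.0
```

>>> {"fn": "apply_moves", "kwargs": {"rows": [[0,0,-20,0,0,0],[0,0,-45,0,0,0],[0,0,-50,0,0,0],[0,0,-50,0,0,0],[0,-20,0,0,0,0]]}}

```text
time: 27.55
tool_pos: [475.3, 39.9, 207.5]
tcp_rot: [179.8, -0.5, 13.5]
ft_force: [-0.7, 0.3, -0.6]
finger_gap: 54.8
grip_force: 0.0
```

>>> {"fn": "apply_moves", "kwargs": {"rows": [[-10,-50,0,0,0,0],[-10,-50,0,0,0,0],[-10,-50,0,0,0,0],[0,-50,0,0,0,0],[0,-50,0,0,0,0]]}}

```text
time: 28.18
tool_pos: [383.5, 278.0, 202.2]
tcp_rot: [-180.0, -0.0, 13.6]
ft_force: [0.6, -0.6, 0.7]
finger_gap: 55.2
grip_force: 0.0
```

```bash
python3 - <<'E'
from h import *
p,d=eyes.snapshot("top");W=cloud("top",d)
for n,(x,y,r),z in [("track",(600,-55,45),(30,42)),("cup",(575,44,32),(30,42)),("tower",(502,-78,35),(54,70)),("pillar",(478,21,25),(62,78)),("brick",(532,-261,45),(24,36)),("disc",(397,-234,32),(24,36))]:
    print(n,rect(W,topmap(W,d,x-r,x+r,y-r,y+r,*z)))
a=cv2.resize(p[130:300,240:480],(720,510),interpolation=2);cv2.imwrite("pics/end.png",a[:,:,::-1])
E
```

```text
track (array([601.6, -56.3]), array([67.5, 34.4]), 13.4, 235, np.float64(35.6))
cup (array([575.6,  43.1]), array([50.3, 50. ]), 13.4, 127, np.float64(35.0))
tower (array([503.3, -79.3]), array([40.5, 40. ]), 14.8, 249, np.float64(61.7))
pillar (array([477.3,  20.3]), array([23.7, 26.6]), 88.8, 105, np.float64(69.5))
brick (array([ 531.6, -260.9]), array([35.7, 65.4]), 88.6, 386, np.float64(30.0))
disc (array([ 396.4, -234.4]), array([49.3, 50.8]), 87.8, 349, np.float64(29.9))
```

View pics/end.png

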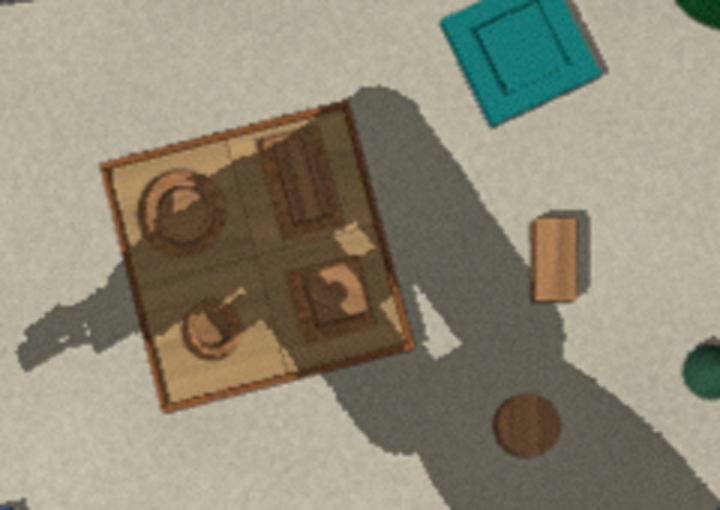

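All four parts sit in their wells with the expected top heights; the brick (555,258) and disc (527,425) have not moved. Handing in.

```bash
python3 -c "
from bench import job
print(job.hand_in())"
```

```text
the job is handed in; nothing more can be done
None
```

The job is handed in at about 28 s: the last overhead measurement shows the track, catch cup, tower block and pillar flat on the floors of their matching wells, right way up, and the plain brick and round block where they stood.

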